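# Find the loaded tin by its weight and put it on the scale

### The job

Three identical closed tins hang on the hooks of the goldsmith's stand; one holds a brass bar, the others only a wooden blank. Find out by feel which tin is the heavy one, lift it up and off its hook by its wooden handle and set it upright and gently on the middle of the scale's pan. The two light tins belong on their own hooks and must hang there at the end: raise them a little to feel their weight, but never let go of a light one on the scale or have two tins away from their hooks at once. Leave everything else on the bench where it is.

Things in the scene. Friction and masses are not known exactly. Their poses are not given: they have to be found in the camera images.
- tin_a: closed steel tin on the left (+y) hook, like the other two. Origin: centre of underside; z up, x along the hook. Tin 52x52 mm, lid top at z=51. Bail legs at y=+-21 mm carry a crossbar along y (8 mm in x, z=95 to 101) that rests on the hook. Square wooden handle 18x18 mm on it, z=101 to 156; grip at about z=134, fingertips above the hook's lip. About 0.1 kg light, 0.5 kg with the bar.
- tin_b: closed steel tin on the middle hook, like the other two. Origin: centre of underside; z up, x along the hook. Tin 52x52 mm, lid top at z=51. Bail legs at y=+-21 mm carry a crossbar along y (8 mm in x, z=95 to 101) that rests on the hook. Square wooden handle 18x18 mm on it, z=101 to 156; grip at about z=134, fingertips above the hook's lip. About 0.1 kg light, 0.5 kg with the bar.
- tin_c: closed steel tin on the right (-y) hook, like the other two. Origin: centre of underside; z up, x along the hook. Tin 52x52 mm, lid top at z=51. Bail legs at y=+-21 mm carry a crossbar along y (8 mm in x, z=95 to 101) that rests on the hook. Square wooden handle 18x18 mm on it, z=101 to 156; grip at about z=134, fingertips above the hook's lip. About 0.1 kg light, 0.5 kg with the bar.
- hook_left (a point): left hook's seat: upper face of a flat steel J-hook 14 mm wide, 155 mm above the bench, where the bail's crossbar rests. Its lip stands 14 mm above the seat, 14 to 18 mm towards the stand's -x (the open end, facing the robot); the back rail is 71 mm towards +x, its top 163 mm above the bench.
- hook_mid (a point): mid hook's seat: upper face of a flat steel J-hook 14 mm wide, 155 mm above the bench, where the bail's crossbar rests. Its lip stands 14 mm above the seat, 14 to 18 mm towards the stand's -x (the open end, facing the robot); the back rail is 71 mm towards +x, its top 163 mm above the bench.
- hook_right (a point): right hook's seat: upper face of a flat steel J-hook 14 mm wide, 155 mm above the bench, where the bail's crossbar rests. Its lip stands 14 mm above the seat, 14 to 18 mm towards the stand's -x (the open end, facing the robot); the back rail is 71 mm towards +x, its top 163 mm above the bench.
- stand: fixed dark wooden stand: base, two posts and a back rail 340 mm long, and three steel hooks 105 mm apart along its y; origin on the bench under the middle hook's seat; the hooks point to its -x
- scale: fixed grey spring platform scale, housing 130 x 130 x 28 mm, with a square steel pan above; origin on the bench under the pan's centre
- pan_top (a point): centre of the upper face of the scale's square pan (120 x 120 mm), 64 mm above the bench when unloaded; it moves with the pan
- scale_pan (a joint): how far the scale's spring pan is pressed down (m): 0 empty, at most 0.025; about 1.5 mm under a tin with a wooden blank, about 10 mm under the one with the brass bar
- hammer: bystander: small hammer, 200 mm, lying in front of the stand, along its y; origin near the middle of its underside
- jar: bystander: glass jar, 56 mm wide, 75 high, beside the scale; origin at the centre of its underside
- can: bystander: dark steel can, 68 mm wide, 80 high, beside the scale; origin at the centre of its underside
- dish: bystander: dark steel dish, 90 mm wide, 20 high, before the scale; origin at the centre of its underside
- band: bystander: plain brass ring, 25 mm wide, 9 high, lying on the bench in front of the hammer; origin at the centre of its underside
- anvil: bystander: flat steel bench block 70 x 70 x 25 mm, on the left of the bench; origin at the centre of its underside
There are look-alikes about, which are no part of the job. Leave any blue or green look-alike of the tin_b alone.

How it is judged:
By the outcome, as a careful person would: the job done as asked, in the order asked, and still so for the second after the job is handed in, with the robot touching nothing.
It also fails if it takes over 67 s, if anything falls off the work surface, if the arm or the gripper's body presses on something with over 40 N, if the wrist force passes 120 N, or if a joint passes its speed limit or range.

### The arm

A 7-joint arm with a two-finger parallel gripper is mounted at the origin on the work surface. World frame = base frame: x ahead of the robot, y to its left, z up, the work surface at z = 0. Lengths are in mm, angles in rad, forces in N, time in s.
With the tool pointing down it reaches from about 400 to 875 mm from the base axis. Payload 4.4 kg.
Tool frame: the origin (TCP) lies between the finger pads, 19 mm behind the fingertips; this is the grasp point; z points along the fingers, y is the line along which they close (so a half turn about z gives the same grasp; the last joint's range is limited). The gripper opens to 85 mm and grips with 20 to 120 N. Pads are 22 mm wide; open, the fingers measure 114 mm over their backs; the gripper's body (76 mm by 85 mm) begins 54 mm behind the grasp point. The pads swing forward as they close: fully open they stand 13 mm farther back than shut.
Start: joints at [-1.283, 0.628, 0.038, 1.517, -0.027, 0.996, -0.02], TCP at [225.18, 609.764, 250.013] pointing down, gripper open.
Joint ranges: [-3.06, 3.06], [-0.37, 2.12], [-1.25, 1.32], [0.18, 2.47], [-1.1, 4.24], [0.23, 1.98], [-2.94, 2.94]. Speed limits (rad/s): [2.57, 2.57, 3.14, 3.14, 3.14, 3.14, 3.14].

### API

Orientations are given as a unit quaternion [w, x, y, z].
In Python, from bench import robot gives the robot as it stands. Calls block until the motion is done:
- robot.movep(position, orientation): joint-space move of the TCP to a pose.
- robot.line_to(position, frame=None, vel=150, force_limit=None): straight line of the TCP; frame=None keeps the orientation; vel is the mean speed in mm/s. With force_limit (N) it stops when the force on the tool has changed by that much, and returns True; else False.
- robot.move_j(angles): joint-space move.
- robot.grip(opening, grip_force=None): finger opening in mm; grip_force is the grip in N (None keeps the last); returns when the fingers have stopped.
- robot.dwell(seconds).
- robot.solve_ik(position, orientation): joint angles nearest the present ones, or None.
- robot.observe(): the state.
- robot.grab_frame(name): name is "side" or "top"; returns (picture, depth): 384x512x3 uint8, red, green, blue; 384x512 float32, mm along the optical axis (not along the pixel's ray), 0 where there is no reading.
- robot.camera_params(name): a dict with "vfov" (degrees; the focal length in pixels is half the picture's height over the tangent of half this angle, whatever the lens; pixels are square), "cx", "cy" (the principal point, pixels), "D" ([k1, k2, p1, p2, k3] as OpenCV has them; the pictures are not rectified), "world_to_cam" (4x4, takes a point from world to camera coordinates). Camera axes: x right, y down, z forward; pixel columns grow to the right and rows downward; lengths in mm; the calibration is good to about 2 mm. A picture is of the moment at which its call begins. camera_params takes no time and is no camera call.
A pose or a line that the arm cannot do raises robot.IKError and nothing moves.
- robot.job_done(): hands the job in; it is judged then, once.
The state is a dict: "time": time; "joint_positions": joint angles; "qd": joint speeds; "joint_efforts": joint torques, N m; "tcp_pos": TCP position; "orientation": TCP orientation; "contact_force": force on the tool from outside, world axes, zero at the start; "wrist_torque": the same for the moment, N m; "grip_width": finger opening in mm; "grip_force": force on a finger pad.
Only numpy, scipy, OpenCV 4.12 (cv2) and the standard library are available. Lean on these libraries where they do the work, as an engineer would, in place of code of your own. Each camera call takes 0.05 s, during which the arm holds its last target. There are 200 camera calls.

## Working session

There is one attempt and no reset: what is moved stays moved. The work goes in short steps, each a Python script; the robot and the scene stay as the last script left them, time stands still between calls to the robot, and variables do not carry over. Pictures are saved under pics/ and viewed, at most 10 in all, crops included, and the job is handed in when it is done.

```bash
ls; mkdir -p pics; cat > h.py <<'E'
import numpy as np, cv2
from bench import robot
def cam(n):
    p=robot.camera_params(n); f=192/np.tan(np.radians(p['vfov'])/2)
    return np.array([[f,0,p['cx']],[0,f,p['cy']],[0,0,1]]),np.array(p['D'],float),np.array(p['world_to_cam'],float)
def ray(n,uv):
    K,D,T=cam(n); u=cv2.undistortPoints(np.array(uv,float).reshape(-1,1,2),K,D).reshape(-1,2)
    d=np.c_[u,np.ones(len(u))]@T[:3,:3]; return -T[:3,:3].T@T[:3,3], d
def onz(n,uv,z):
    o,d=ray(n,uv); return o+d*((z-o[2])/d[:,2])[:,None]
def cloud(n,dep):
    v,u=np.mgrid[:384,:512]; o,d=ray(n,np.c_[u.ravel(),v.ravel()])
    return (o+d*dep.reshape(-1,1)).reshape(384,512,3)
def proj(n,P):
    K,D,T=cam(n); return cv2.projectPoints(np.array(P,float).reshape(-1,1,3),cv2.Rodrigues(T[:3,:3])[0],T[:3,3],K,D)[0].reshape(-1,2)
E
python3 - <<'E'
from h import *
for n in('side','top'):
    im,d=robot.grab_frame(n); np.savez(f'pics/{n}0.npz',im=im,d=d)
    cv2.imwrite(f'pics/{n}0.png',cv2.resize(im[:,:,::-1],None,fx=1.5,fy=1.5))
    o,dd=ray(n,[[256,192]]);print(n,o,dd,(d>0).mean())
s=robot.observe();print({k:np.round(v,3) for k,v in s.items()})
E
```

```text
pics
side [-114.17663365 -601.62428321  771.3699263 ] [[ 0.53442     0.57441317 -0.6205453 ]] 0.9961140950520834
top [ 305.62852093  -17.23050749 1351.40546002] [[ 0.16702936 -0.00753359 -0.98609216]] 0.9959665934244791
{'time': np.float64(0.1), 'joint_positions': array([-1.283,  0.629,  0.038,  1.518, -0.027,  0.996, -0.02 ]), 'qd': array([ 0.001, -0.002, -0.001, -0.   ,  0.002, -0.   ,  0.   ]), 'joint_efforts': array([ 4.0000e-03, -5.6454e+01,  1.2310e+00, -1.9398e+01,  1.1000e-02,
        5.0000e-03,  0.0000e+00]), 'tcp_pos': array([224.977, 609.27 , 249.192]), 'orientation': array([-0.   ,  0.176,  0.984, -0.001]), 'contact_force': array([ 0.672,  0.171, -0.326]), 'wrist_torque': array([ 0.009, -0.063, -0.033]), 'grip_force': np.float64(0.0), 'grip_width': np.float64(85.319)}
```

View pics/top0.png

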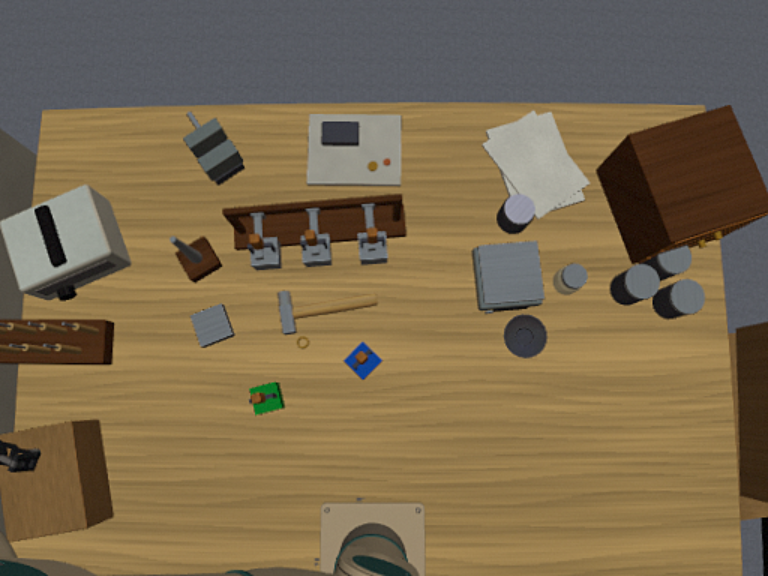

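View pics/side0.png

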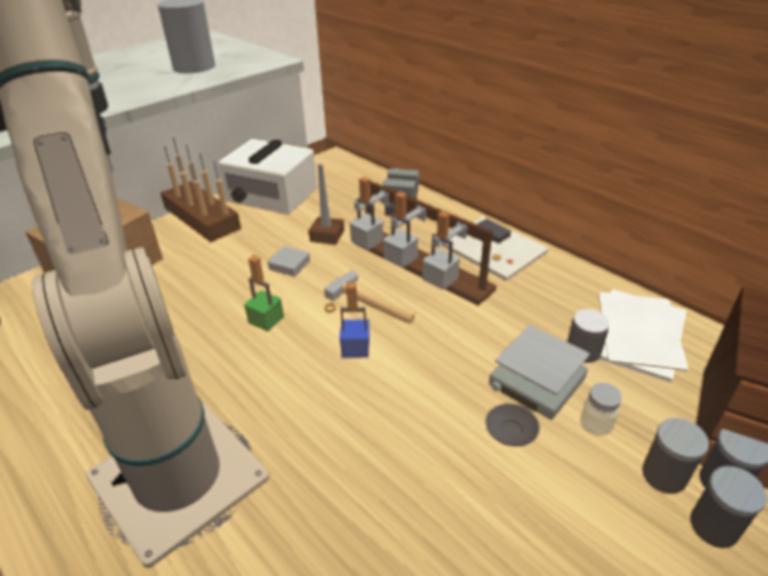

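Top view (1.5x pixels): three grey tins hang on the stand at (264,250), (316,247) and (373,245), which are tin_a, tin_b and tin_c. Blue (363,360) and green (266,398) tins stand on the bench and are the look-alikes, so I leave them alone. The scale is at (508,275), with the jar (572,278), can (516,213) and dish (525,336) around it. Next I measure the handles, the stand and the pan.

```bash
python3 - <<'E'
from h import *
C={}
for n in('top','side'):
    f=np.load(f'pics/{n}0.npz'); im,d=f['im'],f['d']; P=cloud(n,d); C[n]=(im,P)
    hsv=cv2.cvtColor(im,cv2.COLOR_RGB2HSV)
    m=((hsv[...,0]<18)&(hsv[...,1]>120)&(P[...,2]>168)&(P[...,2]<225)&(P[...,0]>500)&(P[...,0]<850)&(abs(P[...,1]-100)<250)).astype(np.uint8)
    k,l,st,ce=cv2.connectedComponentsWithStats(m)
    for i in range(1,k):
        if st[i,4]<12: continue
        Q=P[l==i]; t=Q[Q[:,2]>211]
        print(n,ce[i].round(1),st[i,4],'top',len(t),t.mean(0).round(1) if len(t) else '', 'all',Q.mean(0).round(1),Q.min(0).round(),Q.max(0).round())
im,P=C['top']
m=(abs(P[...,2]-64)<7)&(P[...,0]>480)&(P[...,0]<760)&(P[...,1]<-150)&(P[...,1]>-380)
k,l,st,ce=cv2.connectedComponentsWithStats(m.astype(np.uint8))
i=1+np.argmax(st[1:,4]);print('pan z',P[l==i][:,2].mean(),st[i])
c=cv2.findContours((l==i).astype(np.uint8),0,1)[0];c=max(c,key=cv2.contourArea).reshape(-1,2)
W=onz('top',c,64)[:,:2].astype(np.float32);print('pan',cv2.minAreaRect(W))
# tin lids z~111
m=(abs(P[...,2]-111)<6)&(P[...,0]>560)&(P[...,0]<760)&(P[...,1]<300)&(P[...,1]>-100)
k,l,st,ce=cv2.connectedComponentsWithStats(m.astype(np.uint8))
for i in range(1,k):
    if st[i,4]>60: 
        Q=P[l==i];print('lid',ce[i],st[i,4],Q.mean(0).round(1),cv2.minAreaRect(Q[:,:2].astype(np.float32)))
# rail top ~163
m=(abs(P[...,2]-163)<5)&(P[...,0]>660)&(P[...,0]<820)&(P[...,1]<330)&(P[...,1]>-120)&(im[...,0].astype(int)>im[...,2]+20)
Q=P[m];print('rail',m.sum(),cv2.minAreaRect(Q[:,:2].astype(np.float32)),np.polyfit(Q[:,1],Q[:,0],1))
x0,y0=130,110
cv2.imwrite('pics/crop1.png',cv2.resize(im[120:190,140:280,::-1],None,fx=5.5,fy=5.5,interpolation=cv2.INTER_CUBIC))
E
```

```text
top [206.9 157.7] 64 top 40 [596.1 105.7 214.5] all [593.1 105.1 206.1] [587.  96. 169.] [605. 115. 220.]
top [247.5 156.2] 57 top 36 [599.2  -3.5 214.7] all [596.5  -3.7 206.8] [590. -10. 175.] [607.   6. 219.]
top [170.2 160.5] 75 top 39 [589.5 205.6 214.9] all [586.5 204.1 204. ] [580. 196. 171.] [597. 214. 220.]
side [242.8 125.6] 108 top 19 [586.1 205.1 214.4] all [585.3 202.2 195.3] [577. 196. 169.] [598. 216. 217.]
side [266.6 135.9] 116 top 23 [593.7 105.7 214. ] all [592.2 104.  194.8] [585.  97. 168.] [605. 117. 216.]
side [295.1 148.3] 126 top 34 [597.2  -4.5 215.4] all [595.6  -6.2 197.5] [588. -14. 170.] [609.   6. 218.]
pan z 63.42804831810663 [ 319  160   44   43 1592]
pan ((556.4097900390625, -278.9392395019531), (120.51167297363281, 121.6248550415039), 4.798964500427246)
lid [247.67099567 164.85714286] 231 [595.5  -3.  110.1] ((600.2040405273438, -2.6361160278320312), (54.95236587524414, 53.635047912597656), 4.403548717498779)
lid [211.15168539 167.6011236 ] 178 [587.9 102.6 109.9] ((595.6771240234375, 105.99461364746094), (52.33329772949219, 50.71814727783203), 5.2302350997924805)
lid [177.66829268 168.87317073] 205 [584.6 199.8 110.1] ((590.599609375, 204.71092224121094), (55.0123291015625, 54.19849395751953), 0.9132031202316284)
rail 439 ((668.775634765625, 106.6982421875), (15.050652503967285, 331.145263671875), 4.412631988525391) [-6.34776641e-02  6.76251391e+02]
```

View pics/crop1.png

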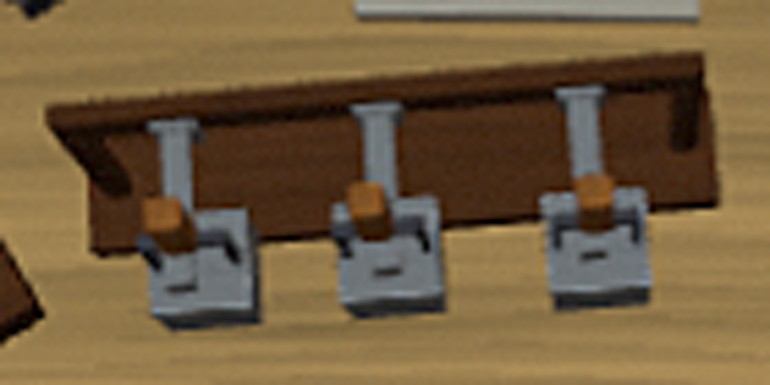

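The crop confirms the three grey tins on the hooks, with handles at crop pixels (165,220), (367,208) and (595,200). The measurements agree with the given sizes: handle tops z≈215 (expected 216), outer pair 210 mm apart, pan 121 mm square at z≈63, stand yaw ≈4°. I'll start by feeling tin_a.

```bash
cat >> h.py <<'E'
def q(deg):
    t=np.radians(90+deg/2); return [0,np.cos(t),np.sin(t),0]
H={'a':(587.8,205.3),'b':(595,105.7),'c':(598.3,-4)}
def feel(k,yaw=4.2):
    x,y=H[k]
    robot.movep([x,y,275],q(yaw)); robot.line_to([x,y,194],vel=120)
    g=robot.grip(10,50); s=robot.observe(); f0=np.array(s['contact_force']); p=np.array(s['tcp_pos'])
    print(k,'gripped',round(s['grip_width'],1),p.round(1),f0.round(2),'t',round(s['time'],2))
    robot.line_to([x,y,202],vel=40); robot.dwell(.4)
    F=[];
    for _ in range(5): F.append(robot.observe()['contact_force']); robot.dwell(.04)
    s=robot.observe();F=np.mean(F,0);print(' raised F',F.round(2),'tau',np.round(s['wrist_torque'],3),'z',round(s['tcp_pos'][2],1),'w',round(s['grip_width'],1))
    return F,f0
def putback(k):
    x,y=H[k]
    robot.line_to([x,y,194],vel=40); robot.grip(50); robot.line_to([x,y,275],vel=150)
    print(' back',round(robot.observe()['time'],2),np.round(robot.observe()['contact_force'],2))
E
python3 - <<'E'
from h import *
s=robot.observe();p=s['tcp_pos']
robot.line_to([p[0],p[1],320]);robot.grip(50)
x,y=H['a'];robot.movep([x,y,300],q(4.2));s=robot.observe()
print(np.round(s['joint_positions'],2),s['time'],np.round(s['contact_force'],2),s['grip_width'])
F,f0=feel('a')
E
```

```text
[-0.41  0.54  0.05  1.54 -0.03  1.07  1.29] 3.1167 [-0.12  0.84  1.28] 50.02162505585833
a gripped 17.6 [588.3 205.6 194.9] [-0.62 -0.2   4.78] t 4.58
 raised F [-0.14 -0.14 -0.95] tau [-0.066  0.017 -0.026] z 202.0 w 17.6
```

tin_a pulls about 1 N, so it is light. I'll hang it back and feel tin_b, then tin_c if tin_b is light too.

```bash
python3 - <<'E'
from h import *
putback('a')
F,_=feel('b')
if F[2]>-3:
    putback('b'); F,_=feel('c')
im,d=robot.grab_frame('side'); np.savez('pics/side1.npz',im=im,d=d)
cv2.imwrite('pics/side1.png',cv2.resize(im[90:220,200:400,::-1],None,fx=4,fy=4,interpolation=cv2.INTER_CUBIC))
print(robot.observe()['time'])
E
```

```text
back 6.99 [-0.69 -0.57 -0.13]
b gripped 17.3 [595.6 106.3 195. ] [-0.17  0.98  4.57] t 8.68
 raised F [ 0.09  0.32 -5.37] tau [ 0.03  -0.006 -0.017] z 202.0 w 17.5
9.6917
```

View pics/side1.png

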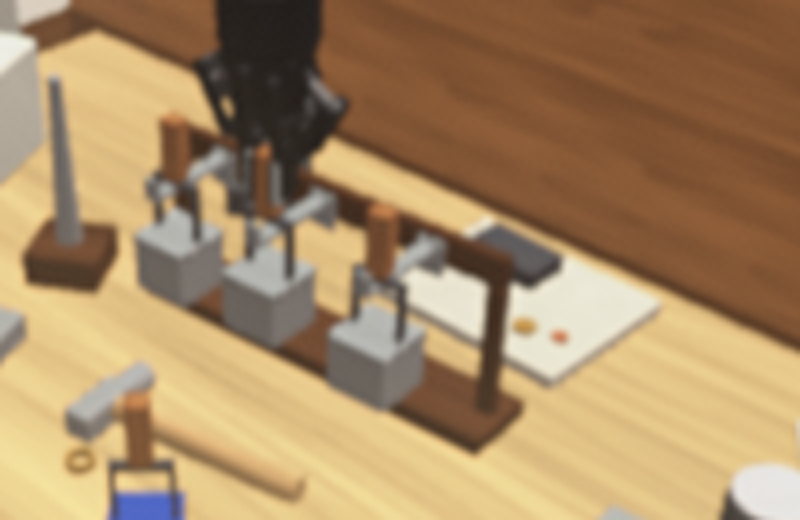

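tin_b pulls 5.4 N, so it is the heavy one. The picture shows it held at crop pixel (265,190), with a (175,150) and c (382,240) hanging. Now I lift it over the lip, bring it out toward the robot and carry it to the scale.

```bash
python3 - <<'E'
from h import *
x,y=H['b']; a=np.radians(4.2); ux=np.array([np.cos(a),np.sin(a)])
print(onz('top',[[242,236]],156))
robot.line_to([x,y,217],vel=60)
e=np.array([x,y])-80*ux
hit=robot.line_to([*e,217],vel=80,force_limit=6);print('hit',hit)
if not hit:
    robot.line_to([*e,325],vel=150)
    robot.line_to([556.4,-278.9,325],vel=160)
    robot.line_to([556.4,-278.9,212],vel=90); robot.dwell(.3)
s=robot.observe();print(s['time'],s['tcp_pos'],s['contact_force'],s['wrist_torque'],s['grip_width'])
ims=[]
for n in('side','top'):
    im,d=robot.grab_frame(n); ims.append(im);np.savez(f'pics/{n}2.npz',im=im,d=d)
big=np.hstack([cv2.resize(ims[0][180:300,300:420],None,fx=3.3,fy=3.3),cv2.resize(ims[1][130:250,280:400],None,fx=3.3,fy=3.3)])
cv2.imwrite('pics/s2.png',big[:,:,::-1])
E
```

```text
[[387.3142449  12.0494655 156.       ]]
hit False
16.35 [ 556.51706892 -278.95277064  212.26045618] [-0.0759499  -0.30517718 -6.67175624] [-0.02008799 -0.02404961  0.00855995] 17.385449110932054
```

View pics/s2.png

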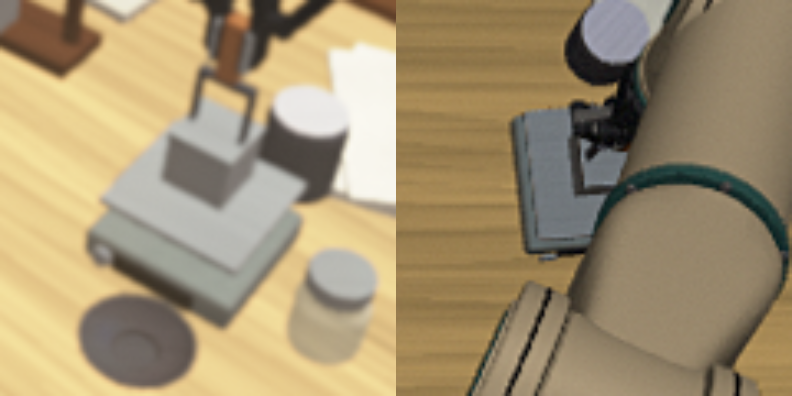

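The tin hangs upright over the pan, with its body at (210,160) in the left half. I lower it slowly until the pan carries the weight.

```bash
python3 - <<'E'
from h import *
X,Y=556.4,-278.9
def fz():
    v=[]
    for _ in range(4): v.append(robot.observe()['contact_force'][2]); robot.dwell(.03)
    return np.mean(v)
z=203; robot.line_to([X,Y,z],vel=40); robot.dwell(.2); print(z,fz())
while z>183:
    z-=1.5; robot.line_to([X,Y,z],vel=15); f=fz(); print(z,round(f,2))
    if f>-0.6: break
s=robot.observe();print(s['time'],s['tcp_pos'],s['contact_force'],s['wrist_torque'])
im,d=robot.grab_frame('side')
cv2.imwrite('pics/s3.png',cv2.resize(im[180:300,300:420,::-1],None,fx=4,fy=4))
E
```

```text
203 -5.6742991278021435
201.5 -5.31
200.0 -5.31
198.5 -5.22
197.0 -4.0
195.5 -3.54
194.0 -3.03
192.5 -1.7
191.0 -1.42
189.5 -0.92
188.0 0.04
20.9917 [ 556.48342991 -278.91749012  188.09338992] [ 1.24875846  0.46330746 -0.73285459] [-0.06167199 -0.15182119  0.03384377]
```

View pics/s3.png

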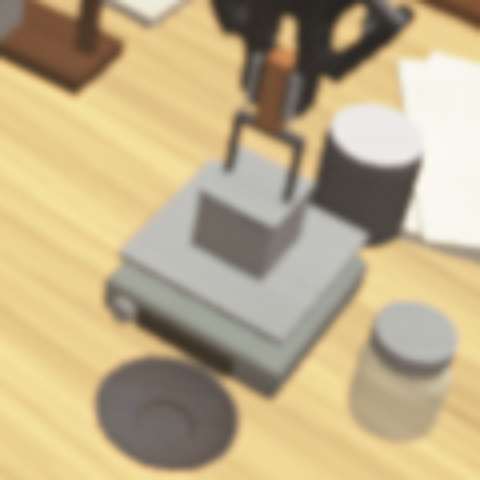

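The pan has sunk about 10 mm and the tin at (250,220) is standing flat in the middle of it. I release, withdraw and check.

```bash
python3 - <<'E'
from h import *
X,Y=556.4,-278.9
robot.grip(40); robot.line_to([X,Y,290],vel=100)
robot.movep([450,-150,330],q(4.2)); robot.movep([300,400,330],q(4.2)); robot.dwell(.5)
ims=[]
C={}
for n in('side','top'):
    im,d=robot.grab_frame(n); P=cloud(n,d); ims.append(im); C[n]=P
    hsv=cv2.cvtColor(im,cv2.COLOR_RGB2HSV)
    m=((hsv[...,0]<18)&(hsv[...,1]>120)&(P[...,2]>150)&(P[...,2]<225)&(P[...,0]>500)&(P[...,0]<660)&(P[...,1]<240)&(P[...,1]>-350)).astype(np.uint8)
    k,l,st,ce=cv2.connectedComponentsWithStats(m)
    for i in range(1,k):
        if st[i,4]>15: print(n,st[i,4],P[l==i].mean(0).round(1),P[l==i].max(0).round())
P=C['top'];Q=P[(P[...,0]>525)&(P[...,0]<590)&(abs(P[...,1]+279)<32)&(P[...,2]>85)&(P[...,2]<115)]
print('lid',cv2.minAreaRect(Q[:,:2].astype(np.float32)),np.median(Q[:,2]))
cv2.imwrite('pics/s4.png',np.vstack([cv2.resize(ims[0][90:300,200:500],None,fx=1.4,fy=1.4),cv2.resize(ims[1][110:320,130:430],None,fx=1.4,fy=1.4)])[:,:,::-1])
print(robot.observe()['time'])
E
```

```text
side 104 [584.9 200.6 194.2] [598. 213. 218.]
side 60 [656.9 171.2 158. ] [660. 224. 165.]
side 132 [595.7  -6.  196. ] [610.   6. 219.]
side 167 [ 550.8 -280.7  187.9] [ 562. -270.  210.]
top 91 [657.  193.9 159.9] [660. 240. 171.]
top 61 [596.5  -3.7 205.1] [607.   6. 218.]
top 73 [586.6 202.2 202.5] [597. 223. 219.]
top 76 [ 554.7 -276.3  194.7] [ 564. -270.  214.]
lid ((557.9359741210938, -278.72564697265625), (54.995323181152344, 54.46050262451172), 5.956789970397949) 103.31837248470947
25.9333
```

View pics/s4.png

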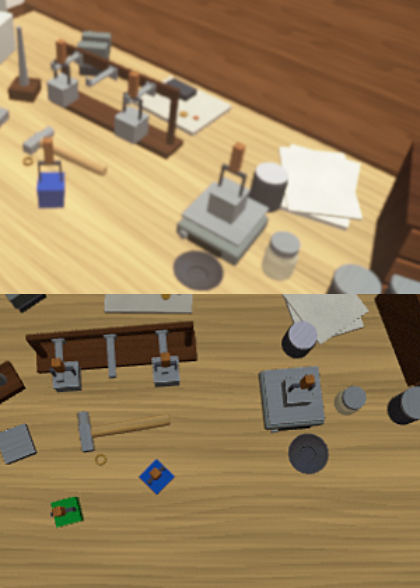

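The heavy tin stands upright at the pan's centre, about 2 mm off. Tins a and c still hang on their hooks and nothing else has moved, so I hand in.

```bash
python3 -c "
from bench import robot; print(robot.job_done())"
```

```text
the job is handed in; nothing more can be done
None
```

I handed in the job at about 26 s: tin_b was the heavy one (about 5.4 N against 1 N for tin_a) and now stands upright on the middle of the pan, while tin_a hangs back on its hook and tin_c, which I never needed to lift, hangs untouched on its own.

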